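Hold a belt tensioner back past its ratchet click

ROBOT

A 7-joint arm with a two-finger parallel gripper is mounted at the origin on a cart in front of the work surface, level with it; the furniture and walls round the work are solid. World frame = base frame: x ahead of the robot, y to its left, z up, the work surface at z = 0. Lengths are in m, angles in rad, forces in N, time in s.
With the tool pointing down it reaches from about 0.425 to 0.925 m from the base axis. Payload 6.8 kg.
Tool frame: the origin (TCP) lies at the very end of the fingers, on their centre line; the grasp point (between the pads) lies 19 mm behind it; z points along the fingers, y is the line along which they close (so a half turn about z gives the same grasp; the last joint's range is limited). The gripper opens to 85 mm and grips with 20 to 120 N. Pads are 22 mm wide; open, the fingers measure 114 mm over their backs; the gripper's body (76 mm by 85 mm) begins 54 mm behind the grasp point. The pads swing forward as they close: fully open they stand 13 mm farther back than shut.
Start: joints at [-1.282, 0.477, 0.022, 1.555, -0.011, 1.109, -0.083], TCP at [0.261, 0.623, 0.231] pointing down, gripper open.
Joint ranges: [-2.96, 2.96], [-0.34, 2.1], [-1.41, 1.46], [0.24, 2.44], [-1.37, 4.51], [0.17, 1.92], [-2.96, 2.96]. Speed limits (rad/s): [2.39, 2.39, 3.14, 3.14, 3.14, 3.14, 3.14].

INTERFACE

Orientations are given as a unit quaternion [w, x, y, z].
In Python, from station import bot, cams, readout gives the robot as it stands (bot), with the cameras (cams) and the readings (readout).
- The arm moves only by the tool pendant, called after "Request:" by a JSON object that holds its "name" and its "arguments". Schema: {"type":"object","properties":{"deltas":{"type":"array","items":{"type":"number"},"minItems":5,"maxItems":100},"grip_n":{"type":"number"},"only":{"type":"string"},"quiet":{"type":"boolean"},"lines":{"type":"string"}},"required":["deltas"],"additionalProperties":false}. deltas is one flat list of numbers that holds 1 to 20 rows one after another, with no inner brackets; each row has 5 numbers: dx, dy, dz in m, then a turn about the tool's z in rad, then the opening from 0.0 (shut) to 1.0 (fully open); each row shifts and turns the commanded pose from where the row before left it, along the tool's axes as they then stand; what a row does not reach is not made up. A row lasts 1/10 s, in which the tool goes at most 0.05 m and 0.15 rad, less where a joint would pass 70% of its speed; a pose out of reach is approached as far as the arm can. The fingers move at their own pace and stop on an object; grip_n is the grip in N (left out, the last holds). Time passes only in rows, so rows that do not move let the fingers close. The tool returns the time, the measured TCP pose, the force, the opening and the grip force at its end. only (a regular expression) keeps the lines of the reply that match it, lines (a string "A,B") keeps lines A to B, and quiet returns only ok. Input that does not fit is refused with a message, and nothing moves.
- readout.get_obs(): the state, without advancing time (a new reading comes with each control period).
- cams.read_camera(name): name is "scene" or "top" or "wrist"; returns the picture (400x640x3 uint8, blue, green, red); there is no depth.
- cams.camera_info(name): a dict with "vertical_fov" (degrees; the focal length in pixels is half the picture's height over the tangent of half this angle, whatever the lens; pixels are square), "cx", "cy" (the principal point, pixels), "view" (4x4, takes a point from world to camera coordinates); the wrist camera has in their place "hand_eye" (4x4, takes a point from camera to tool coordinates, whose origin is the TCP and whose axes are the flange's). Camera axes: x right, y up, looking along -z (the intrinsics and any distortion apply to the point x, -y, -z); pixel columns grow to the right and rows downward; lengths in m; the calibration is good to about 2 mm. The wrist camera is an equidistant fisheye: a pixel r from the principal point sees the ray r / f radians off the axis. A picture is of the moment at which its call begins: read the wrist's pose just before it. camera_info takes no time and is no camera call.
- bot.hand_in(): hands the job in; it is judged then, once.
The state is a dict: "t": time; "q": joint angles; "joint_vel": joint speeds; "joint_torque": joint torques, N m; "eef_pos": TCP position; "tool_rot": TCP orientation; "contact_force": force on the tool from outside, world axes, zero at the start; "torque": the same for the moment, N m; "gripper_width": opening from 0.0 (shut) to 1.0 (fully open); "grasp_force": force on a finger pad.
Only numpy, scipy, OpenCV 4.12 (cv2) and the standard library are available. Lean on these libraries where they do the work, as an engineer would, in place of code of your own. Each camera call takes 0.05 s, during which the arm holds its last target. There are 200 camera calls.

TASK

The autosampler's belt drive on the worktop needs a new belt. Free its tensioner arm by turning the black clamp knob anticlockwise a full quarter turn to its stop, then push the arm back by its red post, past the click of the ratchet, until its white pointer stands over the green band, without running it on to its end stop. Finish while still holding the post there against the spring, and leave the knob free and the timer, jar and beaker beside the drive undisturbed.

Things in the scene. Friction and masses are not known exactly. Their poses are not given: they have to be found in the camera images.
- drive_unit: Belt drive: fixed blue base plate 180 x 230 x 12 mm (x, y, z) carrying two toothed pulleys (tops z = 51 mm), a pawl housing (top z = 36 mm), the tensioner arm and the clamp knob. Origin: centre of its underside, on the worktop; yaw within 0.45 rad. In its frame the knob's axis is at x = -64, y = 80 mm, the arm's pivot at x = -10, y = 40 mm.
- pivot_top (a point): Point on the upright hinge axis of the arm, 26 mm above the worktop. Post centre = pivot + 110 mm x (sin a, -cos a) in the drive unit's x and y, a = arm angle. The arm is a flat bar 18 mm wide (top z = 26 mm) with a black idler roller 78 mm out (30 mm diameter, top z = 47 mm).
- tensioner (a joint): Arm angle (rad), 0 to 0.64 (end stop), grows anticlockwise from above: the post goes toward the unit's +x. At 0 (rest) the arm points along -y. Spring force back at the post: 4 N at 0, 9 N in the green band, plus up to 4 N over the ratchet tooth (0.03 to 0.3). Past about 0.33 the pawl has clicked in; let go, the arm springs back only to 0.33. With the knob locked it gives less than 0.1.
- post_top (a point): Centre of the top of the red upright post on the arm, 86 mm above the worktop. Round, 16 mm diameter, 60 mm tall, free on both sides along its path; may be gripped or pushed.
- thumb_post: The red post itself, a sleeve that turns on its own axis; origin at the centre of its foot on the arm, 26 mm above the worktop.
- pawl (a joint): Travel of the sprung brass pawl (m): 0 at rest against the ratchet sector, rises to about 0.006 while riding over the tooth and snaps back to 0 at the click. It needs no handling.
- clamp_knob (a joint): Knob angle (rad), 0 to 1.55, grows anticlockwise from above; stays where left (friction about 0.06 N m). Starts at 0 to 0.25, where the steel lug under it blocks the arm's tail; from 1.2 to the stop at 1.55 the arm is free. Grip: black bar 44 x 14 mm, z = 46 to 70 mm, along the unit's x at 0; white line on its top at the lug's end. Below it a flange of 42 mm diameter, z = 40 to 48 mm.
- knob_grip (a point): Centre of the knob's grip bar, on its axis, 58 mm above the worktop; its x axis runs along the bar, its y axis across it.
- timer: White bench timer, 72 x 72 x 18 mm, loose, beside the unit's +y edge. Origin at the centre of its underside. Leave alone.
- sample_jar: White sample jar with lid, 45 mm diameter, 54 mm tall, loose, beside the unit's -y edge. Origin at the centre of its underside. Leave alone.
- beaker: Small glass beaker, 62 mm wide, 70 mm tall, loose, beyond the unit's +x edge. Origin at the centre of its underside. Leave alone.
- green_mid (a point): Middle of the green band painted on the plate, 130 mm from the pivot at arm angle 0.49; the band spans 0.42 to 0.56 rad, radius 122 to 138 mm. A white mark shows arm angle 0, a red one (0.585 on) the end stop. The arm's white pointer, a thin bar on its centre line, ends 136 mm from the pivot.

How it is judged:
On the way, in this order (a step that is already met when the one before it is completed fails the run):
1. the clamp knob is turned to free while the arm still rests (value of joint clamp_knob above 1.2 rad and value of joint tensioner below 0.1 rad), for 0.1 s.
2. the arm is past the ratchet click, the pawl down behind the tooth (value of joint tensioner above 0.36 rad and value of joint pawl below 0.002 m), for 0.1 s.
At the end, for the whole second after the job is handed in: The robot's fingers still press on the red post (more than 2 N) and hold the arm still in the green band (0.41 to 0.57 rad), clear of the pawl, which is down behind the tooth; the knob is still at free (over 1.2 rad) (value of joint tensioner between 0.41 and 0.57 rad and velocity of joint tensioner between -0.05 and 0.05 rad/s and contact force between the fingers and thumb_post above 2 N and value of joint pawl below 0.002 m and value of joint clamp_knob above 1.2 rad); the arm keeps its last pose, push and grip.
It fails at once if the arm was run on to its end stop (value of joint tensioner above 0.625 rad).
It fails at once if a bystander was disturbed (distance of any of timer, sample_jar, beaker from where it was at the start of the episode above 0.02 m or angle between any of sample_jar, beaker's own z axis and vertical above 0.4 rad).
It also fails if it takes over 45 s, if anything falls off the work surface, if the arm or the gripper's body presses on something with over 40 N, if the wrist force passes 120 N, or if a joint passes its speed limit or range.

## Working session

There is one attempt and no reset: what is moved stays moved. The work goes in short steps, Python scripts to look and compute and a tool call to move; the robot and the scene stay as the last step left them, time stands still between calls to the robot, and variables do not carry over. Pictures are saved under pics/ and viewed, at most 10 in all, crops included, and the job is handed in when it is done.

```bash
ls; mkdir -p pics; python3 - <<'E'
from station import bot, cams, readout
import cv2, numpy as np
o=readout.get_obs(); print(o['t'],o['eef_pos'],o['tool_rot'],o['gripper_width'])
a=cams.read_camera("top"); b=cams.read_camera("scene")
cv2.imwrite("pics/top.png",a); cv2.imwrite("pics/scene.png",b)
for n in("top","scene","wrist"): print(n,cams.camera_info(n))
E
```

```text
pics
station.py
0.0 [0.26065415 0.62200155 0.2303568 ] [-1.07629358e-04  1.97092570e-01  9.80384468e-01 -8.95178372e-04] 0.9984142364660422
top {'vertical_fov': 57.12762799516148, 'cx': 313.9092056210389, 'cy': 201.40945184800393, 'view': array([[-0.02355274, -0.99969818,  0.00698719,  0.02759486],
       [ 0.9905504 , -0.0223915 ,  0.13530903, -0.61562892],
       [-0.13511174,  0.01010806,  0.99077881, -0.85021397],
       [ 0.        ,  0.        ,  0.        ,  1.        ]])}
scene {'vertical_fov': 46.41363305567822, 'cx': 320.46932262442704, 'cy': 196.18793183365457, 'view': array([[ 0.72609735, -0.68750107, -0.01117654, -0.44376381],
       [ 0.32630257,  0.33022243,  0.88570863, -0.25827884],
       [-0.60523489, -0.64675762,  0.464107  , -0.56430822],
       [ 0.        ,  0.        ,  0.        ,  1.        ]])}
wrist {'vertical_fov': 65.70646984690485, 'cx': 321.0869271120116, 'cy': 195.2521682791378, 'hand_eye': array([[ 1.31350801e-03,  9.65661008e-01,  2.59802025e-01,
         6.54145889e-02],
       [ 9.99999127e-01, -1.30562888e-03, -2.02892815e-04,
         3.59121697e-04],
       [ 1.43279345e-04,  2.59802064e-01, -9.65661880e-01,
        -1.43016887e-01],
       [ 0.00000000e+00,  0.00000000e+00,  0.00000000e+00,
         1.00000000e+00]])}
```

View pics/top.png

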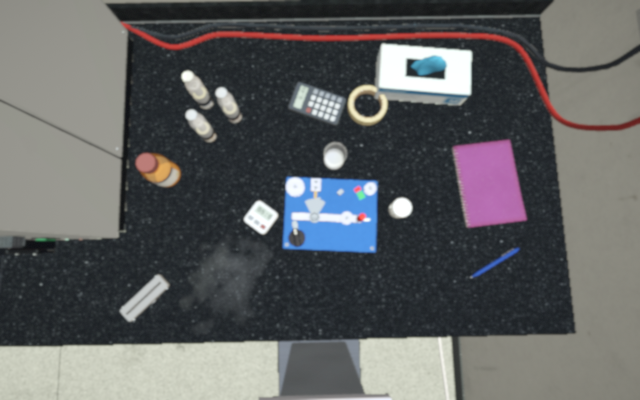

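View pics/scene.png

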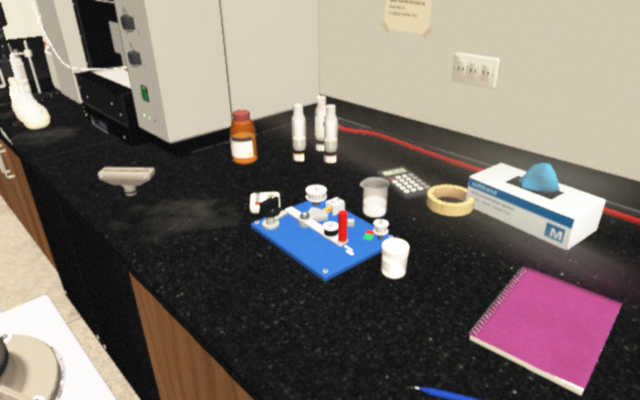

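The top view shows the blue plate at about columns 283–378, rows 178–252, with the knob at (296,236), the red post at (362,217), the jar at (401,208), the beaker at (335,155) and the timer at (261,217). Both views show the arm at rest with its pointer toward −y.

```bash
cat > h.py <<'E'
import cv2, numpy as np
from station import bot, cams, readout
from scipy.spatial.transform import Rotation as R
def rot(o): q=o['tool_rot']; return R.from_quat([q[1],q[2],q[3],q[0]]).as_matrix()
def ray(n,px,o=None):
    """camera centre and unit-free ray directions in world"""
    i=cams.camera_info(n); f=200/np.tan(np.radians(i['vertical_fov']/2))
    d=(np.atleast_2d(px).astype(float)-[i['cx'],i['cy']])/f
    if n=='wrist':
        r=np.linalg.norm(d,axis=1,keepdims=True)+1e-12
        d=np.c_[d/r*np.sin(r),np.cos(r)]
        H=i['hand_eye']; T=np.eye(4); T[:3,:3]=rot(o); T[:3,3]=o['eef_pos']; M=T@H
    else:
        d=np.c_[d,np.ones(len(d))]; M=np.linalg.inv(i['view'])
    return M[:3,3],(d*[1,-1,-1])@M[:3,:3].T
def on(n,px,z,o=None):
    c,d=ray(n,px,o); return (c+d*((z-c[2])/d[:,2])[:,None])
def tool(o,p): return rot(o).T@(np.asarray(p)-o['eef_pos'])
def big(m):
    c,_=cv2.findContours(m,cv2.RETR_EXTERNAL,cv2.CHAIN_APPROX_NONE); return max(c,key=cv2.contourArea)
E
python3 - <<'E'
from h import *
a=cv2.imread("pics/top.png"); h=cv2.cvtColor(a,cv2.COLOR_BGR2HSV)
m=cv2.inRange(h,(100,120,80),(125,255,255)); m[:, :270]=0; m[:,390:]=0; m[:165]=0
w=on("top",big(m)[:,0],0.012)
r=cv2.minAreaRect(w[:,:2].astype(np.float32)*1000); print(r)
for n,p,z in(("post",(362,217),.086),("knob",(296,236),.07),("jar",(401,207),.054),("timer",(261,217),.018),("beaker",(335,155),.07)): print(n,on("top",p,z)[0])
o=readout.get_obs(); print(rot(o).round(3))
E
```

```text
((588.412353515625, -26.94261932373047), (236.26698303222656, 186.3227996826172), 86.19680786132812)
post [ 0.57146773 -0.09566818  0.086     ]
knob [0.532227  0.0571091 0.07     ]
jar [ 0.59622006 -0.19456109  0.054     ]
timer [0.5833469  0.14504307 0.018     ]
beaker [ 0.72314412 -0.03942036  0.07      ]
[[-0.922  0.386 -0.001]
 [ 0.386  0.922 -0.002]
 [-0.    -0.002 -1.   ]]
```

Request:
{"name": "pendant", "arguments": {"deltas": [-0.029, -0.026, 0, 0, 1, -0.029, -0.026, 0, 0, 1, -0.029, -0.026, 0, 0, 1, -0.029, -0.026, 0, 0, 1, -0.029, -0.026, 0, 0, 1, -0.029, -0.026, 0, 0, 1, -0.029, -0.026, 0, 0, 1, -0.029, -0.026, 0, 0, 1, -0.029, -0.026, 0, 0, 1, -0.029, -0.026, 0, 0, 1, -0.029, -0.026, 0, 0, 1, -0.029, -0.026, 0, 0, 1, -0.029, -0.026, 0, 0, 1, -0.029, -0.026, 0, 0, 1, -0.029, -0.026, 0, 0, 1, -0.029, -0.026, 0, 0, 1]}}

```text
t: 1.7
eef_pos: [0.5282, 0.058, 0.2311]
tool_rot: [-0.0, 0.197, 0.98, -0.0]
contact_force: [1.0, -0.9, 0.2]
gripper_width: 0.999
grasp_force: 0.0
```

Request:
{"name": "pendant", "arguments": {"deltas": [0, 0, 0, 0.15, 1, 0, 0, 0, 0.15, 1, 0, 0, 0, 0.15, 1, 0, 0, 0, 0.15, 1, 0, 0, 0, 0.15, 1, 0, 0, 0, 0.15, 1, 0, 0, 0, 0.15, 1, 0, 0, 0, 0.15, 1, 0, 0, 0, 0.15, 1, 0, 0, 0, 0.15, 1, 0, 0, 0, 0.15, 1, 0, 0, 0, 0.15, 1, 0, 0, 0, 0.15, 1, 0, 0, 0, 0.15, 1, 0, 0, 0, 0.15, 1, 0, 0, 0, 0.15, 1, 0, 0, 0, 0.15, 1, 0, 0, 0, 0.15, 1, 0, 0, 0, 0, 1]}}

```text
t: 3.6
eef_pos: [0.5277, 0.0597, 0.2309]
tool_rot: [0.0, 1.0, 0.022, -0.0]
contact_force: [0.1, 0.1, 0.0]
gripper_width: 1.0
grasp_force: 0.0
```

```bash
python3 - <<'E'
from h import *
o=readout.get_obs(); print(o['t'],o['eef_pos'],rot(o).round(3),o['q'])
a=cams.read_camera("wrist"); cv2.imwrite("pics/w1.png",a)
E
```

```text
3.6 [0.52769533 0.05970503 0.23092417] [[ 0.999  0.044 -0.001]
 [ 0.044 -0.999 -0.001]
 [-0.001  0.001 -1.   ]] [-0.88904456  0.3043954   0.81144659  1.93803136 -0.25956831  1.00689905
 -1.48700929]
```

View pics/w1.png

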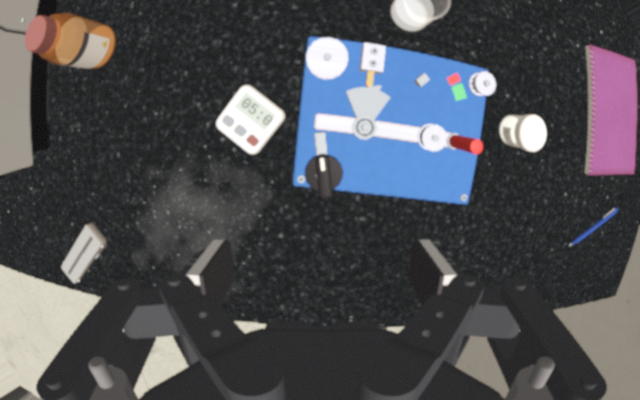

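The wrist view shows the knob at about (324,173) with its white line pointing up the picture (unit +x), the post top at (476,146) and the pivot at (365,127). I'll refine the numbers.

```bash
python3 - <<'E'
from h import *
o=readout.get_obs()
a=cv2.imread("pics/w1.png"); h=cv2.cvtColor(a,cv2.COLOR_BGR2HSV)
m=cv2.inRange(h,(100,120,80),(125,255,255)); m[:, :290]=0; m[:,500:]=0; m[210:]=0
m=cv2.morphologyEx(m,cv2.MORPH_OPEN,np.ones((3,3)))
w=on("wrist",big(m)[:,0],0.012,o)
r=cv2.minAreaRect(w[:,:2].astype(np.float32)*1000); print(r, cv2.boxPoints(r).round())
red=cv2.inRange(h,(0,150,60),(8,255,255))|cv2.inRange(h,(172,150,60),(180,255,255)); red[:,:440]=0;red[:120]=0;red[165:]=0
c=big(red)[:,0]; print("red",c.min(0),c.max(0)); e=c[c[:,0]>c[:,0].max()-13]; print(on("wrist",cv2.minEnclosingCircle(e)[0],.086,o))
k=a[140:205,295:355]; 
wl=cv2.inRange(h,(0,0,150),(180,60,255)); wl[:157]=0; wl[180:]=0; wl[:,:312]=0; wl[:,335:]=0
ys,xs=np.nonzero(wl); print(xs.min(),xs.max(),ys.min(),ys.max()); P=on("wrist",np.c_[xs,ys],.07,o)
print("line c",P.mean(0)); f=cv2.fitLine(P[:,:2].astype(np.float32),cv2.DIST_L2,0,.01,.01).ravel(); print(f)
cv2.imwrite("pics/k1.png",cv2.resize(k,None,fx=9,fy=9,interpolation=cv2.INTER_CUBIC))
E
```

```text
((532.5538330078125, -40.83497619628906), (196.0858917236328, 69.91950988769531), 86.60354614257812) [[ 492. -137.]
 [ 562. -141.]
 [ 573.   55.]
 [ 503.   59.]]
red [451 137] [475 151]
[[ 0.57625373 -0.08627248  0.086     ]]
319 325 157 171
line c [0.54401024 0.05951905 0.07      ]
[0.9840721  0.17776972 0.5440102  0.05951905]
```

View pics/k1.png

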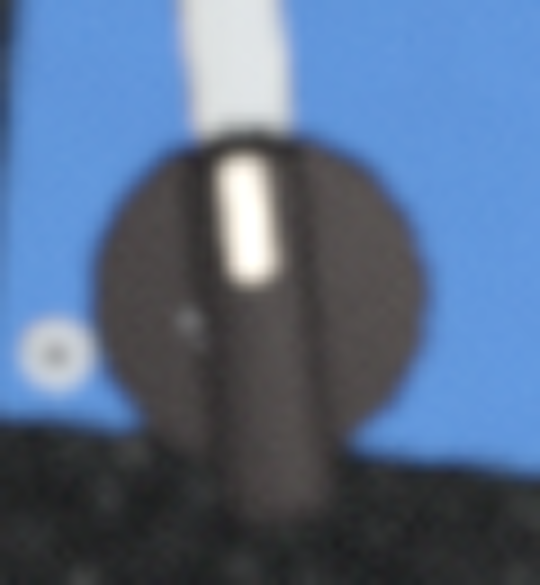

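The crop shows the knob bar running from about (322.2,156.7) to (325.6,197.2), with the white line at the upper end. The bar is a little anticlockwise of the unit's x.

```bash
python3 - <<'E'
from h import *
o=readout.get_obs()
a=cv2.imread("pics/w1.png"); h=cv2.cvtColor(a,cv2.COLOR_BGR2HSV)
m=cv2.inRange(h,(100,120,80),(125,255,255)); m[:, :290]=0; m[:,500:]=0; m[210:]=0
m=cv2.morphologyEx(m,cv2.MORPH_OPEN,np.ones((3,3)))
w=on("wrist",cv2.findNonZero(m)[:,0],0.012,o)
r=cv2.minAreaRect(w[:,:2].astype(np.float32)*1000); print(r)
y=np.radians(r[2]-90); c=np.array(r[0])/1000; U=lambda x,yy:c+np.array([np.cos(y)*x-np.sin(y)*yy,np.sin(y)*x+np.cos(y)*yy])
print("yaw",y,"knob",U(-.064,.08),"post0",U(-.01,-.07),"pivot",U(-.01,.04))
B=on("wrist",[[322.2,156.7],[325.6,197.2]],.07,o); d=B[0]-B[1]; print(B,np.linalg.norm(d),B.mean(0),"knob ang",np.arctan2(d[1],d[0])-y)
print("post",on("wrist",[475,146],.086,o), "pivot",on("wrist",[365,127],.03,o))
print("tool delta to knob",tool(o,[*B.mean(0)[:2],.053]),"yaw tool x",np.arctan2(rot(o)[1,0],rot(o)[0,0]))
E
```

```text
((589.5711059570312, -26.32927703857422), (232.20327758789062, 182.0692596435547), 86.62655639648438)
yaw -0.058877698011689815 knob [0.5303895 0.0572981] post0 [ 0.57546938 -0.09561954] pivot [0.58194218 0.01418985]
[[0.55135623 0.05976752 0.07      ]
 [0.51007042 0.05422381 0.07      ]] 0.04165634230238907 [0.53071333 0.05699567 0.07      ] knob ang 0.19235569868925198
post [[ 0.57550105 -0.09413042  0.086     ]] pivot [[0.5819157  0.01354551 0.03      ]]
tool delta to knob [0.00292365 0.00273546 0.17800941] yaw tool x 0.04816920927352601
```

Request:
{"name": "pendant", "arguments": {"deltas": [0.003, 0.003, 0.03, -0.085, 0.7, 0, 0, 0.04, 0, 0.6, 0, 0, 0.04, 0, 0.6, 0, 0, 0.04, 0, 0.6, 0, 0, 0.02, 0, 0.6, 0, 0, 0.008, 0, 0.6, 0, 0, 0, 0, 0.6], "grip_n": 60}}

```text
t: 4.35
eef_pos: [0.5307, 0.0565, 0.0527]
tool_rot: [0.0, 0.998, 0.066, -0.001]
contact_force: [0.6, -0.1, 0.4]
gripper_width: 0.601
grasp_force: 0.0
```

Request:
{"name": "pendant", "arguments": {"deltas": [0, 0, 0, 0, 0, 0, 0, 0, 0, 0, 0, 0, 0, 0, 0, 0, 0, 0, 0, 0, 0, 0, 0, 0, 0, 0, 0, 0, 0, 0], "grip_n": 60}}

```text
t: 4.95
eef_pos: [0.5321, 0.0575, 0.0547]
tool_rot: [-0.001, 0.998, 0.065, 0.001]
contact_force: [-0.7, 1.1, 6.0]
gripper_width: 0.147
grasp_force: 59.6
```

Request:
{"name": "pendant", "arguments": {"deltas": [0, 0, -0.002, 0, 0, 0, 0, 0, -0.1, 0, 0, 0, 0, -0.12, 0, 0, 0, 0, -0.12, 0, 0, 0, 0, -0.12, 0, 0, 0, 0, -0.12, 0, 0, 0, 0, -0.12, 0, 0, 0, 0, -0.12, 0, 0, 0, 0, -0.12, 0, 0, 0, 0, -0.12, 0, 0, 0, 0, -0.12, 0, 0, 0, 0, -0.12, 0, 0, 0, 0, -0.06, 0, 0, 0, 0, 0, 0, 0, 0, 0, 0, 0]}}

```text
t: 6.45
eef_pos: [0.5303, 0.059, 0.0549]
tool_rot: [-0.001, 0.735, 0.678, 0.0]
contact_force: [1.4, 7.3, -8.1]
gripper_width: 0.142
grasp_force: 62.1
```

```bash
python3 - <<'E'
from h import *
o=readout.get_obs(); R_=rot(o); print(np.arctan2(R_[1,0],R_[0,0])+.0589, o['torque'],o['q'])
E
```

```text
1.5497390277269845 [ 1.44584942 -0.12748966 -0.36987866] [-0.40951984  0.49875029  0.23114677  2.04188004 -0.19343734  0.62182716
 -0.1276865 ]
```

Request:
{"name": "pendant", "arguments": {"deltas": [0, 0, 0, 0, 0.5, 0, 0, 0, 0, 0.5, 0, 0, 0, 0, 0.5, 0, 0, -0.04, 0, 0.6, 0, 0, -0.05, 0, 0.6, 0, 0, -0.05, 0, 0.6, 0, 0, -0.03, 0, 0.6, 0, 0, 0, 0, 0.6]}}

```text
t: 7.25
eef_pos: [0.5343, 0.0565, 0.2305]
tool_rot: [0.002, 0.735, 0.678, 0.004]
contact_force: [0.3, -0.3, -0.2]
gripper_width: 0.602
grasp_force: 0.0
```

```bash
python3 - <<'E'
from h import *
o=readout.get_obs(); a=cams.read_camera("wrist"); cv2.imwrite("pics/w2.png",a)
print(np.arctan2(rot(o)[1,0],rot(o)[0,0]),"to post",tool(o,[.5755,-.095,.056]))
E
```

```text
1.4887882903498726 to post [-0.14823272  0.05189476  0.17453184]
```

View pics/w2.png

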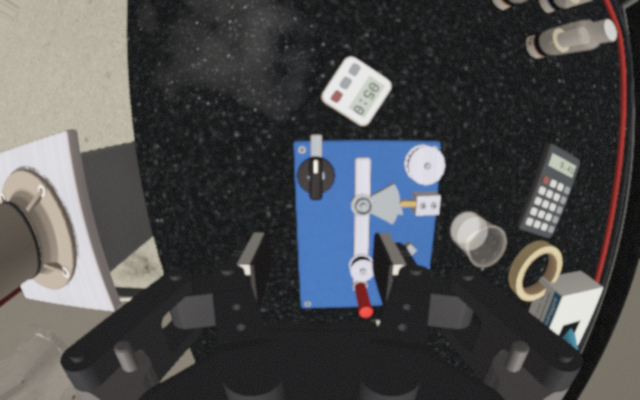

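The knob's line and lug now point to unit +y (bar vertical at (316,180)), so the arm is free. The post is still at rest near (365,310), so I'll go and grip it.

Request:
{"name": "pendant", "arguments": {"deltas": [-0.037, 0.013, 0, 0, 0.6, -0.037, 0.013, 0, 0, 0.6, -0.037, 0.013, 0, 0, 0.6, -0.037, 0.013, 0, 0, 0.6, 0, 0, 0.04, 0, 0.6, 0, 0, 0.045, 0, 0.6, 0, 0, 0.045, 0, 0.6, 0, 0, 0.03, 0, 0.6, 0, 0, 0.013, 0, 0.6, 0, 0, 0, 0, 0.6]}}

```text
t: 8.3
eef_pos: [0.569, -0.0951, 0.05]
tool_rot: [-0.002, 0.735, 0.678, -0.002]
contact_force: [0.5, -0.4, 0.7]
gripper_width: 0.604
grasp_force: 0.0
```

Request:
{"name": "pendant", "arguments": {"deltas": [0, 0, 0, 0, 0, 0, 0, 0, 0, 0, 0, 0, 0, 0, 0, 0, 0, 0, 0, 0, 0, 0, 0, 0, 0, 0, 0, 0, 0, 0], "grip_n": 50}}

```text
t: 8.9
eef_pos: [0.5736, -0.0954, 0.0541]
tool_rot: [0.002, 0.735, 0.678, 0.002]
contact_force: [5.0, -1.0, 6.0]
gripper_width: 0.166
grasp_force: 49.7
```

Request:
{"name": "pendant", "arguments": {"deltas": [0.0003, 0.0055, 0, 0, 0, 0.0005, 0.0055, 0, 0, 0, 0.0008, 0.0054, 0, 0, 0, 0.0012, 0.0054, 0, 0, 0, 0.0014, 0.0053, 0, 0, 0, 0.0016, 0.0052, 0, 0, 0, 0.002, 0.0051, 0, 0, 0, 0.002, 0.0051, 0, 0, 0, 0.0022, 0.005, 0, 0, 0, 0, 0, 0, 0, 0, 0, 0, 0, 0, 0, 0, 0, 0, 0, 0]}}

```text
t: 10.1
eef_pos: [0.6174, -0.0896, 0.0539]
tool_rot: [-0.0, 0.736, 0.677, -0.002]
contact_force: [-7.2, -4.6, 16.1]
gripper_width: 0.173
grasp_force: 50.8
```

```bash
python3 - <<'E'
from h import *
o=readout.get_obs(); print(o['eef_pos']); v=o['eef_pos'][:2]-[.582,.0142]; print("a",np.arctan2(v[1],v[0])+np.pi/2+.0589,np.linalg.norm(v))
a=cams.read_camera("wrist"); b=cams.read_camera("scene"); t=cams.read_camera("top")
cv2.imwrite("pics/w3.png",a); cv2.imwrite("pics/s3.png",cv2.resize(b[170:290,230:420],None,fx=4,fy=4,interpolation=cv2.INTER_CUBIC)); cv2.imwrite("pics/t3.png",t)
E
```

```text
[ 0.61739985 -0.08956522  0.05388551]
a 0.38767194795126675 0.10963744941858428
```

View pics/w3.png

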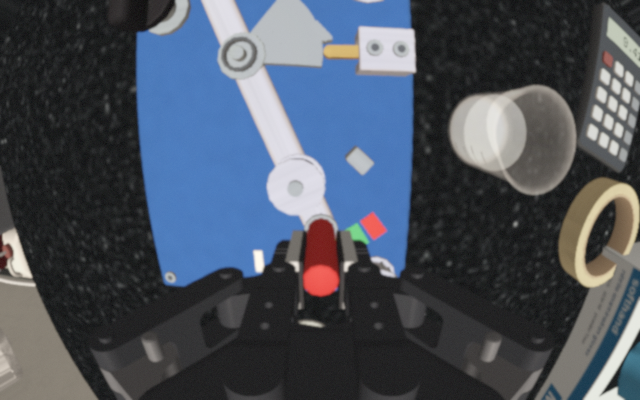

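View pics/s3.png

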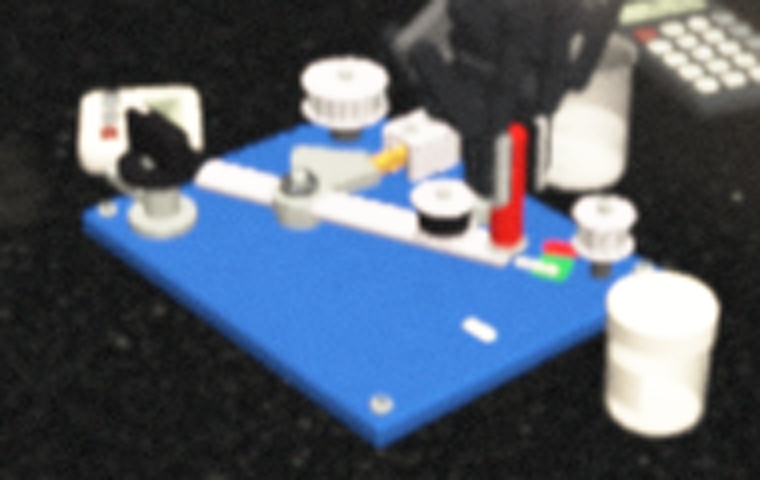

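The pointer is just reaching the green band. In w3 the pivot is at (241,55), the roller at (295,187), and the small pulley at (380,265) lies near the right finger.

```bash
python3 - <<'E'
from h import *
o=readout.get_obs()
P=on("wrist",[241,53],.036,o)[0]; Q=on("wrist",[295,187],.047,o)[0]; T=on("wrist",[321,278],.086,o)[0]
for p in (P,Q,T):
  v=p[:2]-[.582,.0142]; print(p,np.linalg.norm(v),np.arctan2(v[1],v[0])+np.pi/2+.0589)
p=on("top",[371,188],.051)[0]; print("pulley",p, tool(o,p)); print(o['contact_force'],o['eef_pos'])
E
```

```text
[0.58407636 0.01295981 0.036     ] 0.0024185437557356507 1.091273174493837
[ 0.60711956 -0.05891711  0.047     ] 0.07731173461774318 0.3898194070330026
[ 0.61778041 -0.08874385  0.086     ] 0.10898474123858129 0.393410242879992
pulley [ 0.644426   -0.12526358  0.051     ] [-0.03325939  0.02996363  0.00286862]
[-6.79731717 -3.96714384 17.26238638] [ 0.61734622 -0.08961886  0.05389383]
```

Request:
{"name": "pendant", "arguments": {"deltas": [0, 0, -0.003, 0, 0, 0.0015, 0.003, 0, 0, 0, 0.0015, 0.003, 0, 0, 0, 0.0015, 0.003, 0, 0, 0, 0, 0, 0, 0, 0, 0, 0, 0, 0, 0, 0, 0, 0, 0, 0]}}

```text
t: 10.95
eef_pos: [0.6241, -0.0868, 0.0543]
tool_rot: [-0.002, 0.736, 0.677, -0.004]
contact_force: [-5.9, -6.3, 1.5]
gripper_width: 0.171
grasp_force: 50.3
```

```bash
python3 - <<'E'
from h import *
a=cams.read_camera("wrist"); b=cams.read_camera("scene"); o=readout.get_obs()
v=o['eef_pos'][:2]-[.582,.0142]; print("a",np.arctan2(v[1],v[0])+np.pi/2+.0589,np.linalg.norm(v),np.abs(o['joint_vel']).max())
cv2.imwrite("pics/w4.png",a); cv2.imwrite("pics/s4.png",cv2.resize(b[170:290,230:420],None,fx=4,fy=4,interpolation=cv2.INTER_CUBIC))
E
```

```text
a 0.4537441217894849 0.10942370190224097 0.0016502057677277332
```

View pics/w4.png

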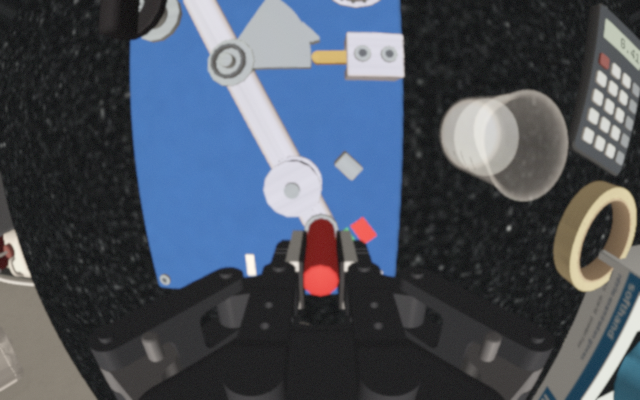

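View pics/s4.png

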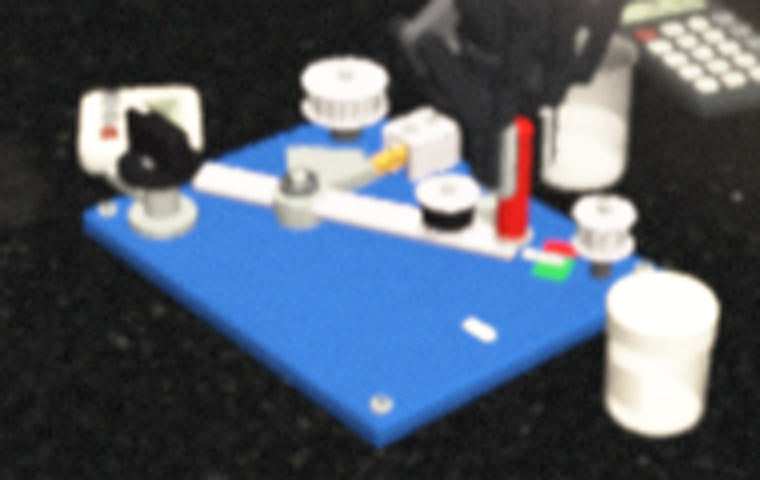

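The pointer now lies over the inner part of the green band in the scene view, offset by its height. I'll check the arm angle three ways.

```bash
python3 - <<'E'
from h import *
o=readout.get_obs()
pts=[("roller",on("wrist",[292,189],.047,o)[0]),("post",on("wrist",[321,270],.086,o)[0])]
pts+=[(f"tip z{z}",on("scene",[230+562/4,170+259/4],z)[0]) for z in(.018,.022,.026)]
pts+=[("green vis",on("scene",[230+551/4,170+269/4],.012)[0]),("redmark",on("scene",[230+560/4,170+248/4],.012)[0])]
for n,p in pts:
  v=p[:2]-[.582,.0142]; print(n,p,np.linalg.norm(v),np.arctan2(v[1],v[0])+np.pi/2+.0589)
E
```

```text
roller [ 0.6121794 -0.0571211  0.047    ] 0.077443499689094 0.4592012038535496
post [ 0.62497592 -0.08236234  0.086     ] 0.10569396762122363 0.4776372864723813
tip z0.018 [ 0.63479751 -0.11081605  0.018     ] 0.13570773417171994 0.4585034297607196
tip z0.022 [ 0.62992392 -0.11486953  0.022     ] 0.13767950631504552 0.4144256198598311
tip z0.026 [ 0.62505033 -0.11892302  0.026     ] 0.1399109325247259 0.3716728135731922
green vis [ 0.63187671 -0.10688127  0.012     ] 0.13095175022167882 0.4496462876819867
redmark [ 0.64878912 -0.09764129  0.012     ] 0.13026611567690682 0.59724163054293
```

Request:
{"name": "pendant", "arguments": {"deltas": [0.0015, 0.003, 0, 0, 0, 0, 0, 0, 0, 0, 0, 0, 0, 0, 0, 0, 0, 0, 0, 0, 0, 0, 0, 0, 0]}}

```text
t: 11.55
eef_pos: [0.6271, -0.0855, 0.0544]
tool_rot: [-0.002, 0.736, 0.677, -0.004]
contact_force: [-7.2, -6.3, 2.8]
gripper_width: 0.171
grasp_force: 50.3
```

```bash
python3 - <<'E'
from h import *
o=readout.get_obs()
v=o['eef_pos'][:2]-[.582,.0142]; a=np.arctan2(v[1],v[0])+np.pi/2+.0589; print("a",a,np.abs(o['joint_vel']).max(),o['grasp_force'])
if .45<a<.53: print(bot.hand_in())
E
```

```text
a 0.48383642903231633 0.0019684388842544616 50.31639218330383
the job is handed in; nothing more can be done
None
```

I handed the job in at about 11.6 s with the knob turned to about 1.55 rad (its stop) and the arm held by its red post at about 0.48 rad, in the green band; the timer, jar and beaker were never approached, and the hand-in returned no verdict.

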